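# Fit the U-bolt over the exhaust pipe

### The job

Three U-bolts of different widths stand in wooden blocks on the engine bench. Take the one that fits the exhaust pipe and the two windows of its bracket, and lower it, without dropping it, over the pipe so that one leg goes through the window on each side and the crown rests on the pipe; let go and leave it there. Leave the other two U-bolts standing where they are.

Things in the scene. Friction and masses are not known exactly. Their poses are not given: they have to be found in the camera images.
- ubolt_mid: Steel U-bolt, middle width, the one that fits: 10 mm bar, legs 70 mm apart (centres), upright, legs down 40 mm deep in a 50 mm high wood block (2 mm play). Origin midway between leg ends, first 10 mm above bench; z up, y leg to leg. Above origin: inside of crown 85 mm, crown top 95, top of flat lug on the crown 129. Lug 9 mm thick (x) by 34 mm wide (y): grip it across the 9 mm. 0.15-0.31 kg.
- bracket: Fixed grey bracket with a fixed metal pipe lying on it. Origin at bench level under its middle, x along pipe, z up. Plate 120 (x) by 130 mm, top 60, underside 50 mm above bench, open below. Pipe 42 mm thick, 190 long, top 110 mm high. Square windows 26 mm wide in the plate at x = 0, y = +35 and -35 mm. Crown on pipe: leg ends 25 mm above bench. Half turn of the U-bolt: no matter.
- ubolt_small: Narrow U-bolt, legs 42 mm apart (centres), standing in its own wood block; too narrow for the pipe, leave it. Heights, lug, origin and axes as for the middle one.
- ubolt_large: Wide U-bolt, legs 104 mm apart (centres), standing in its own wood block; too wide for the windows, leave it. Heights, lug, origin and axes as for the middle one.
There are look-alikes about, which are no part of the job. What is shaped like the ubolt_mid but blue is not meant.

How it is judged:
By the outcome, as a careful person would: the job done as asked, in the order asked, and still so for the second after the job is handed in, with the robot touching nothing.
It also fails if it takes over 42 s, if anything falls off the work surface, if the arm or the gripper's body presses on something with over 40 N, if the wrist force passes 120 N, or if a joint passes its speed limit or range.

### The arm

A 6-joint arm with a two-finger parallel gripper is mounted at the origin on the work surface. World frame = base frame: x ahead of the robot, y to its left, z up, the work surface at z = 0. Lengths are in mm, angles in rad, forces in N, time in s.
With the tool pointing down it reaches from about 400 to 925 mm from the base axis. Payload 12.5 kg.
Tool frame: the origin (TCP) lies on the mounting face of the last link; the fingertips stand 190 mm ahead of it and the grasp point (between the pads) lies 171 mm ahead of it (env.tcp_to_tips is the distance from the TCP to the fingertips, in mm); x points along the fingers, y is the direction in which the jaws open and shut, and the axes are right-handed (so a half turn about x gives the same grasp; the last joint's range is limited). The gripper opens to 95 mm and grips with 3 to 60 N. Pads are 20 mm wide; open, the fingers measure 119 mm over their backs; the gripper's body (75 mm by 180 mm) begins 59 mm behind the grasp point.
Start: joints at [-0.106, 0.491, 1.559, -0, 1.092, -0.106], TCP at [625, 0.023, 404.761] pointing down, gripper open.
Joint ranges: [-3.1, 3.1], [-0.84, 2.19], [0.05, 2.79], [-1.13, 4.28], [0.06, 2.93], [-2.69, 2.69]. Speed limits (rad/s): [2.22, 2.22, 2.79, 3.14, 3.14, 3.14].

### API

Orientations are given as [roll, pitch, yaw] about the fixed x, y, z axes, in that order (R = Rz(yaw) Ry(pitch) Rx(roll)).
In Python, from cell import monitor, cams, job, env gives the robot as it stands. The module is installed in compiled form; this text tells all that it offers.
- The arm moves only by the tool apply_moves, never from a script. Its argument "series" is a list of rows, each a list of 3 entries, a list of its own where there are three numbers: the closure, from -1 (fully open) to 1 (shut), so that 0 is half open, then the shift along the tool's x, y, z in cm, then the turn about the tool's x in rad. A call has 1 to 20 rows; each row is the pose to reach, as a shift and turn from the pose commanded when the call began, along the tool's axes at that moment; what a row does not reach only later rows make up. A row lasts 1/8 s, in which the tool goes at most 62.5 mm and 10.7 degrees, less where a joint would pass 70% of its speed; a pose out of reach is approached as far as the arm can. A call with a gripper value outside its range is refused whole. The fingers move at their own pace and stop on an object; the grip force is fixed at half the most. Time passes only in rows, so rows that repeat a pose let the fingers close. It gives the time, the measured TCP pose, the force and the opening at its end, in the units of the state.
- monitor.state(): the state, without advancing time (a new reading comes with each control period).
- cams.read_camera(name): name is "scene" or "side" or "wrist"; returns a dict with "image" (480x640x3 uint8, red, green, blue), "fx", "fy", "cx", "cy" (pixels), "k1" (the pictures are not rectified: a ray, as slopes to the right and down, at radius r is drawn at 1 + k1 r^2 times it, then the intrinsics apply), "position" and "orientation" of the camera in the world. Camera axes: x right, y down, z forward; pixel columns grow to the right and rows downward; lengths in mm; the calibration is good to about 2 mm. A picture is of the moment at which its call begins. There is no depth.
- job.job_done(): hands the job in, once; it reports no verdict.
The state is a dict: "t": time; "joints": joint angles; "qvel": joint speeds; "tau": joint torques, N m; "eef_pos": TCP position; "tcp_rot": TCP orientation; "ft_force": force on the tool from outside, world axes, zero at the start; "moment": the same for the moment, N m; "opening": opening from 0.0 (shut) to 1.0 (fully open).
Only numpy, scipy, OpenCV 4.12 (cv2) and the standard library are available. Lean on these libraries where they do the work, as an engineer would, in place of code of your own. Each camera call takes 0.05 s, during which the arm holds its last target. There are 200 camera calls.

## Working session

There is one attempt and no reset: what is moved stays moved. The work goes in short steps, Python scripts to look and compute and a tool call to move; the robot and the scene stay as the last step left them, time stands still between calls to the robot, and variables do not carry over. Pictures are saved under pics/ and viewed, about 8 in all and at most 12, crops included, and the job is handed in when it is done.

Besides the shell and the picture viewer there is one more tool, called after "Call:" as a command line: name --argument value ..., lists and objects as JSON in quotes. apply_moves: Moves the arm, as the interface text tells. Its arguments: {"type":"object","properties":{"series":{"type":"array"}},"required":["series"]}

```bash
mkdir -p pics; cat > h.py <<'E'
import numpy as np, cv2
from scipy.spatial.transform import Rotation as R
from cell import monitor, cams, job, env
def shot(n,f=None):
    c=cams.read_camera(n)
    if f: cv2.imwrite('pics/'+f,c['image'][:,:,::-1])
    return c
def rot(o):
    o=np.array(o,float)
    return o if o.shape==(3,3) else (R.from_quat(o).as_matrix() if o.size==4 else R.from_euler('xyz',o).as_matrix())
def ray(c,u,v):
    K=np.array([[c['fx'],0,c['cx']],[0,c['fy'],c['cy']],[0,0,1.]])
    p=cv2.undistortPoints(np.array([[[u,v]]],float),K,np.array([c['k1'],0,0,0.]))[0,0]
    return np.array(c['position'],float),rot(c['orientation'])@np.array([p[0],p[1],1])
def onz(c,u,v,z):
    o,d=ray(c,u,v); return o+d*(z-o[2])/d[2]
def proj(c,P):
    q=rot(c['orientation']).T@(np.array(P,float)-c['position']); x=q[:2]/q[2]; x=x*(1+c['k1']*(x@x))
    return x*[c['fx'],c['fy']]+[c['cx'],c['cy']]
E
python3 - <<'E'
from h import *
for n in ['scene','side','wrist']:
    c=shot(n,n+'0.png'); print(n,{k:v for k,v in c.items() if k!='image'})
print(monitor.state())
a=[cv2.imread(f'pics/{n}0.png') for n in ['scene','side']]
E
```

```text
scene {'fx': 624.0999990722859, 'fy': 624.0999990722859, 'cx': 314.84573032775404, 'cy': 227.89909338833496, 'k1': -0.10019047797151528, 'position': array([1136.12970655,  347.64203354,  770.2040399 ]), 'orientation': array([-2.36469697,  0.01802277,  2.12602245])}
side {'fx': 602.532099740169, 'fy': 602.532099740169, 'cx': 321.03987327460015, 'cy': 226.70864198027016, 'k1': -0.0955885443087266, 'position': array([ 345.9891055 , -858.37489231,  616.82097276]), 'orientation': array([-2.15945975,  0.01741074, -0.22442607])}
wrist {'fx': 331.0557952509489, 'fy': 331.0557952509489, 'cx': 315.4405800857607, 'cy': 238.14724354097265, 'k1': -0.02579555944953573, 'position': array([623.51247349,  69.96632392, 385.67338801]), 'orientation': array([ 2.88728694e+00,  1.47905342e-03, -1.69206175e-04])}
{'t': 0.15, 'joints': array([-1.05577639e-01,  4.91423111e-01,  1.55928231e+00, -7.57235066e-06,
        1.09173002e+00, -1.05606837e-01]), 'qvel': array([ 0.00063223, -0.00216898, -0.0014715 ,  0.00026923, -0.00090811,
       -0.00010141]), 'tau': array([ 3.16444048e-04, -6.12899423e+01, -2.58276522e+01,  6.91918633e-02,
        4.73701756e-02, -5.07232733e-05]), 'eef_pos': array([6.24987823e+02, 3.74367098e-02, 4.04304023e+02]), 'tcp_rot': array([-1.66843349,  1.5699535 ,  3.04398818]), 'ft_force': array([-0.20184667, -0.2249839 , -0.11922079]), 'moment': array([ 0.02577907,  0.03571713, -0.03222232]), 'opening': 1.0019348453471748}
```

View pics/scene0.png

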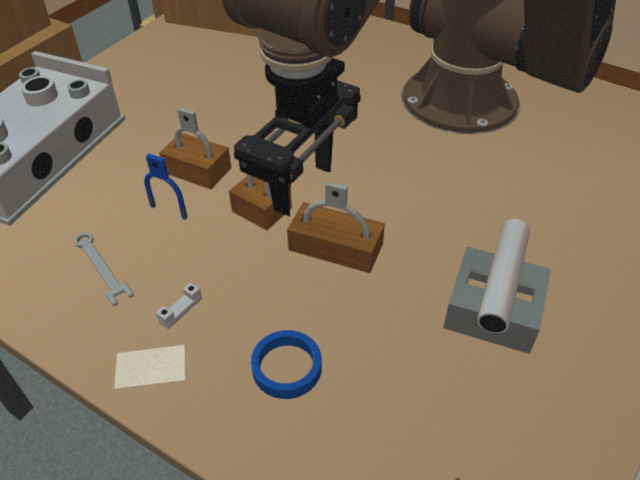

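View pics/side0.png

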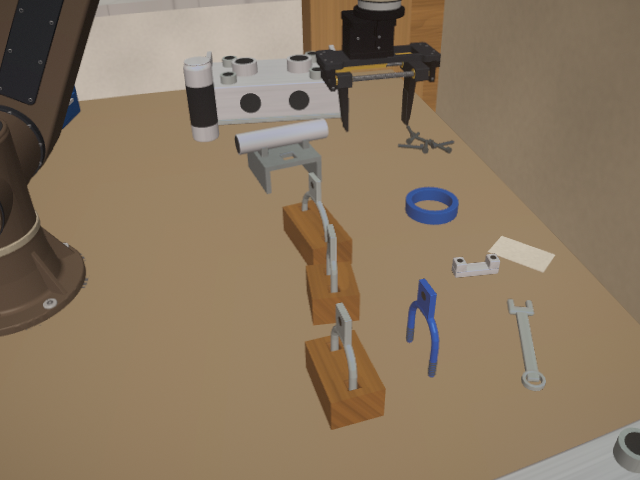

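Scene view: the grey U-bolts are at about (188,135), (258,190, half hidden by the gripper) and (336,210). A blue look-alike is at (163,185). The bracket is at (500,290). Next I'll enlarge the crops to compare widths.

```bash
python3 - <<'E'
from h import *
s=cv2.imread('pics/scene0.png'); d=cv2.imread('pics/side0.png')
a=cv2.resize(s[95:275,140:400],None,fx=3,fy=3,interpolation=2)[:300*2]
cv2.imwrite('pics/c1.png',a)
b=cv2.resize(d[110:430,225:400],None,fx=1.85,fy=1.85,interpolation=2)
e=cv2.resize(s[200:360,430:570],None,fx=3.2,fy=3.2,interpolation=2)
H=np.zeros((600,800,3),np.uint8); H[:b.shape[0],:b.shape[1]]=b; H[:e.shape[0],340:340+e.shape[1]]=e[:,:460]
cv2.imwrite('pics/c2.png',H)
E
```

```text
(no output)
```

View pics/c1.png

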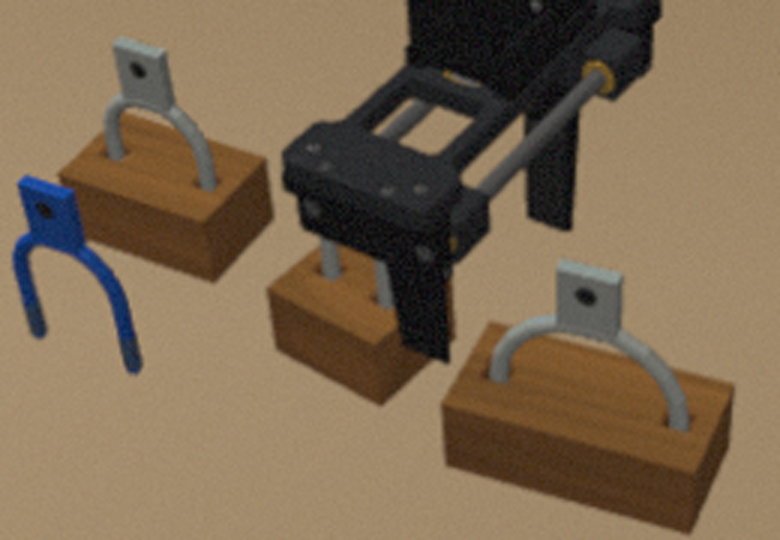

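View pics/c2.png

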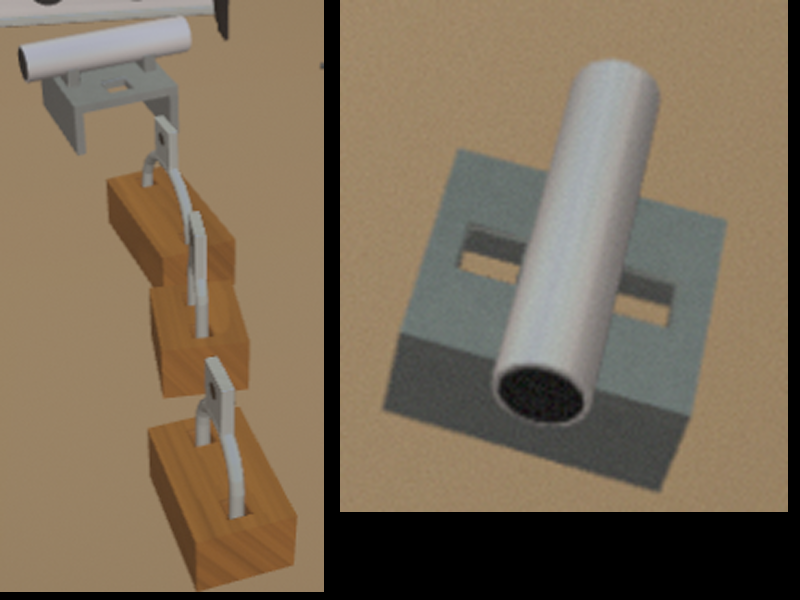

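```bash
python3 - <<'E'
from h import *
s=cams.read_camera('scene'); d=cams.read_camera('side')
f=lambda x,y:(140+x/3,95+y/3)
def legs(n,c,a,b):
    A=onz(c,*a,50);B=onz(c,*b,50);v=B-A;print(n,A[:2].round(),B[:2].round(),'mid',((A+B)/2)[:2].round(1),'w',np.linalg.norm(v).round(1),'ang',np.degrees(np.arctan2(v[1],v[0])).round(1))
legs('left',s,f(116,158),f(208,188))
legs('hid',s,f(331,275),f(383,303))
legs('right',s,f(498,380),f(680,428))
g=lambda x,y:(225+x/1.85,110+y/1.85)
legs('left side',d,g(205,443),g(237,515))
print('lug top scene',onz(s,*f(143,43),139)[:2],'side',onz(d,*g(217,367),139)[:2])
k=lambda x,y:(430+(x-340)/3.2,200+y/3.2)
P=[onz(s,*k(*p),60)[:2] for p in [(457,150),(727,220),(690,415),(401,333)]]
print(np.round(P,1),np.mean(P,0)); 
for i in range(4):
    v=P[(i+1)%4]-P[i];print(np.linalg.norm(v),np.degrees(np.arctan2(v[1],v[0])))
W=[onz(s,*k(*p),60)[:2] for p in [(470,223),(676,284),(668,327),(457,267)]]
print('win',np.mean(W,0),np.round(W))
E
```

```text
left [ 493. -368.] [ 487. -299.] mid [ 489.6 -333.3] w 69.5 ang 94.9
hid [ 513. -186.] [ 518. -146.] mid [ 515.4 -166.2] w 40.0 ang 83.8
right [536. -57.] [517.  46.] mid [527.   -5.5] w 104.1 ang 100.5
left side [ 480. -314.] [ 484. -382.] mid [ 482.2 -348. ] w 69.0 ang -86.3
lug top scene [ 479.69150847 -338.30725633] side [ 482.76843226 -335.30032167]
[[464.1 192.4]
 [440.5 320. ]
 [558.2 339.8]
 [580.8 213.4]] [510.90347501 266.39578247]
129.7575320229891 100.44834426413976
119.27703696090651 9.540547249639438
128.39822855467978 -79.82588828595675
118.64870010288234 -169.80710136727757
win [511.02730123 265.74833241] [[505. 215.]
 [491. 311.]
 [517. 316.]
 [533. 220.]]
```

The left U-bolt at scene (188,135) has legs 69.5 mm apart, so it is the grey `ubolt_mid`. The hidden one measures 40 mm (small), the right one 104 mm (large), and the blue one is the look-alike. The crop confirms this.

```bash
cat >> h.py <<'E'
def go(x,y,z,jaw):
    "shift cm in tool axes and turn for TCP at xyz with the jaw axis at angle jaw (deg)"
    s=monitor.state(); M=rot(s['tcp_rot']); d=M.T@(np.array([x,y,z])-s['eef_pos'])/10
    cur=np.degrees(np.arctan2(M[1,1],M[0,1])); t=(jaw-cur+90)%180-90
    print('pos',s['eef_pos'].round(1),'jaw',cur.round(2),'shift',d.round(2),'turn',np.round(np.radians(t)*np.sign(M[2,0]),3),'axis',M[:,0].round(3),'open',s['opening'],'F',s['ft_force'].round(1),'t',s['t'])
E
python3 -c "
from h import *
go(482,-337,404,4);print(rot(monitor.state()['tcp_rot']).round(3))"
```

```text
pos [625.    0.  404.5] jaw -0.0 shift [  0.05 -14.3   33.7 ] turn -0.07 axis [-0.  0. -1.] open 0.9989071111683546 F [0.  0.  0.1] t 0.25
[[-0.  1. -0.]
 [ 0. -0. -1.]
 [-1. -0. -0.]]
```

Call:
apply_moves --series '[[0,[0,-5,10],0],[0,[0,-10,20],-0.03],[0,[0,-14.3,28],-0.07],[0,[0,-14.3,33.7],-0.07],[0,[0,-14.3,33.7],-0.07],[0,[0,-14.3,33.7],-0.07],[0,[0,-14.3,33.7],-0.07],[0,[0,-14.3,33.7],-0.07],[0,[0,-14.3,33.7],-0.07]]'

```text
t: 1.38
eef_pos: [482.4, -335.9, 404.8]
tcp_rot: [2.639, 1.571, 1.139]
ft_force: [-0.7, -0.2, -0.1]
opening: 0.499
```

```bash
python3 - <<'E'
from h import *
c=shot('wrist','w1.png'); go(482,-337,404,4)
for n,P in dict(lug=(482,-337,139),tipmid=(482,-337,404-171)).items(): print(n,proj(c,P))
s=shot('scene');d=shot('side')
a=cv2.resize(c['image'],None,fx=.8,fy=.8)
H=np.zeros((600,800,3),np.uint8);H[:384,:512]=a
b=cv2.resize(s['image'][80:230,130:270],None,fx=1.9,fy=1.9);H[:b.shape[0],520:520+b.shape[1]]=b
b=cv2.resize(d['image'][280:430,285:400],None,fx=2,fy=2);H[290:290+b.shape[0],520:520+b.shape[1]]=b
cv2.imwrite('pics/m1.png',H[:,:,::-1])
E
```

```text
pos [ 482.5 -335.9  404.9] jaw 4.1 shift [ 0.09 -0.06  0.11] turn 0.002 axis [ 0. -0. -1.] open 0.5038603165839108 F [ 0.4  0.3 -0.4] t 1.425
lug [316.80459919 246.70663795]
tipmid [317.45570809 298.42466631]
```

View pics/m1.png

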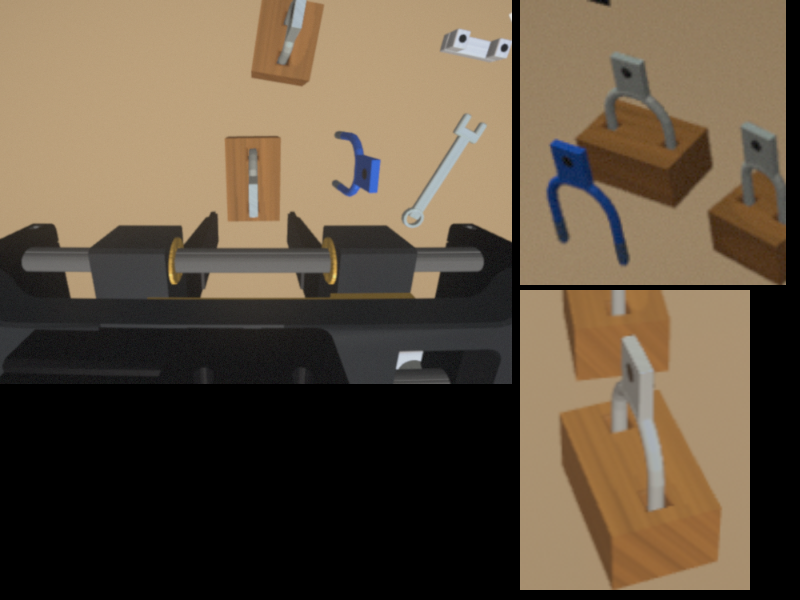

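The wrist crop shows the lug centred at about full-pixel (316,248), against a prediction of (317,247). The block is square to the jaws, so I'll descend 107 mm and grip.

Call:
apply_moves --series '[[0,[4,0,0.1],0],[0,[7,0,0.1],0],[0,[9,0,0.1],0],[0,[10.7,0,0.1],0],[0,[10.7,0,0.1],0],[0,[10.7,0,0.1],0],[1,[10.7,0,0.1],0],[1,[10.7,0,0.1],0],[1,[10.7,0,0.1],0],[1,[10.7,0,0.1],0],[1,[10.7,0,0.1],0],[1,[10.7,0,0.1],0]]'

```text
t: 3.02
eef_pos: [482.1, -338.0, 297.8]
tcp_rot: [1.027, 1.57, -0.474]
ft_force: [0.8, -0.5, 0.5]
opening: 0.091
```

Call:
apply_moves --series '[[1,[-0.5,0,0],0],[1,[-1.5,0,0],0],[1,[-3,0,0],0],[1,[-5,0,0],0],[1,[-8,0,0],0],[1,[-11,0,0],0],[1,[-14,0,0],0],[1,[-15,0,0],0],[1,[-15,0,0],0],[1,[-15,0,0],0]]'

```text
t: 4.28
eef_pos: [482.0, -337.9, 446.7]
tcp_rot: [-2.397, 1.569, 2.386]
ft_force: [-0.7, 0.0, -2.4]
opening: 0.09
```

```bash
python3 - <<'E'
from h import *
c=shot('wrist'); s=shot('scene');d=shot('side'); go(511,266,448,10.2)
H=np.zeros((600,800,3),np.uint8)
H[:384,:512]=cv2.resize(c['image'],None,fx=.8,fy=.8)
b=cv2.resize(s['image'][0:200,140:280],None,fx=1.9,fy=1.9)[:,:266];H[:b.shape[0],520:520+b.shape[1]]=b
b=cv2.resize(d['image'][130:430,240:440],None,fx=.7,fy=.7);H[386:386+b.shape[0],520:520+b.shape[1]]=b
cv2.imwrite('pics/m2.png',H[:,:,::-1])
E
```

```text
pos [ 482.1 -338.   446.8] jaw 4.01 shift [-6.000e-02  7.110e+00 -6.005e+01] turn -0.108 axis [-0.001  0.001 -1.   ] open 0.09278034191677752 F [ 0.7  0.3 -2. ] t 4.425
```

View pics/m2.png

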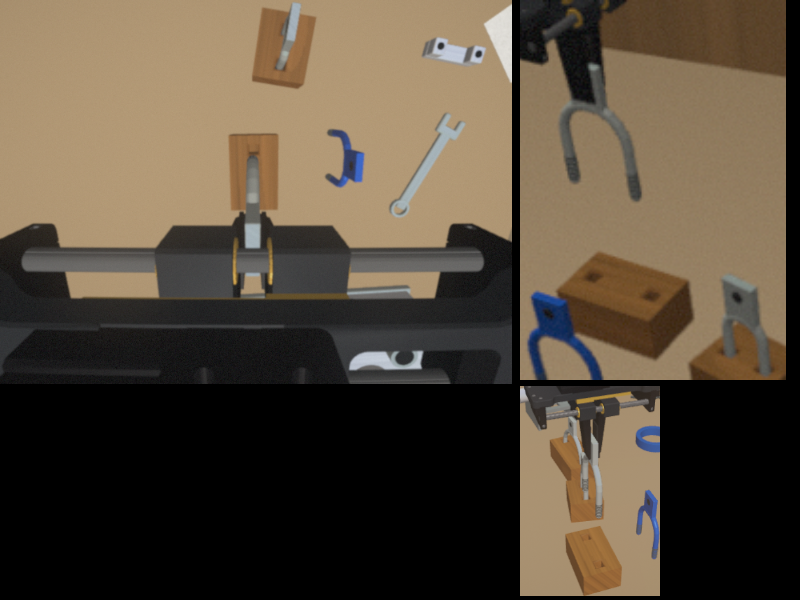

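Held and hanging straight; the others are undisturbed. Carrying it across now, 20 mm higher.

Call:
apply_moves --series '[[1,[-1,0.3,-2],0],[1,[-2,0.8,-6],0],[1,[-2,1.3,-11],0],[1,[-2,2,-16],0],[1,[-2,2.6,-21],-0.03],[1,[-2,3.2,-26],-0.03],[1,[-2,3.8,-31],-0.05],[1,[-2,4.4,-36],-0.05],[1,[-2,5,-41],-0.07],[1,[-2,5.6,-46],-0.08],[1,[-2,6.2,-51],-0.1],[1,[-2,6.7,-55],-0.108],[1,[-2,7,-58],-0.108],[1,[-2,7.1,-59.5],-0.108],[1,[-2,7.1,-60],-0.108],[1,[-2,7.1,-60],-0.108],[1,[-2,7.1,-60],-0.108],[1,[-2,7.1,-60],-0.108]]'

```text
t: 6.68
eef_pos: [511.0, 264.9, 467.9]
tcp_rot: [1.207, 1.571, -0.187]
ft_force: [0.3, 0.1, -1.4]
opening: 0.09
```

```bash
python3 - <<'E'
from h import *
c=shot('wrist'); s=shot('scene');d=shot('side'); go(511,266,468,10.2)
np.savez('cal.npz',s=s,d=d)
H=np.zeros((600,800,3),np.uint8)
b=cv2.resize(s['image'][140:350,420:570],None,fx=2.8,fy=2.8);H[:b.shape[0],:b.shape[1]]=b[:600]
b=cv2.resize(d['image'][20:200,225:345],None,fx=3.1,fy=3.1);H[:b.shape[0],425:425+b.shape[1]]=b
cv2.imwrite('pics/m3.png',H[:,:,::-1])
E
```

```text
pos [511.  265.2 467.8] jaw 10.17 shift [-0.02  0.01 -0.08] turn -0.001 axis [ 0.  0. -1.] open 0.09586105557571421 F [ 0.6  0.1 -2.1] t 6.825
```

View pics/m3.png

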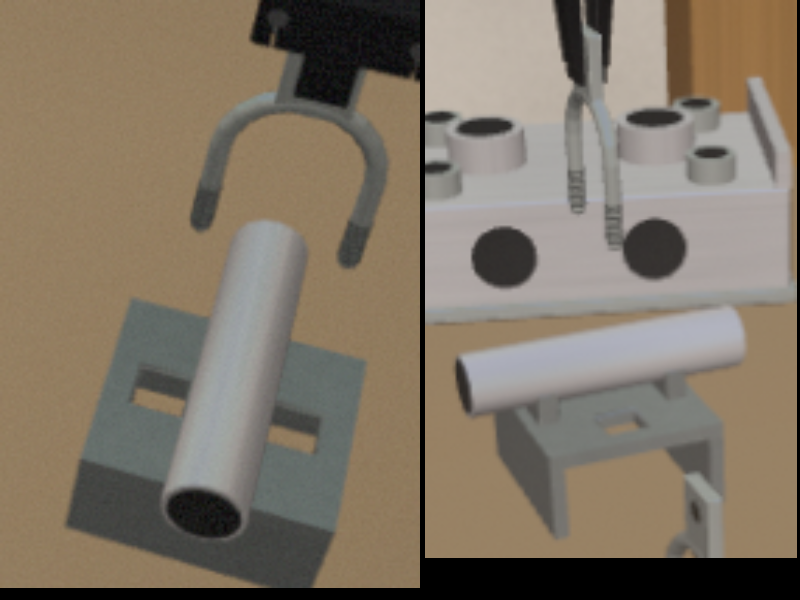

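```bash
python3 - <<'E'
from h import *
s=cams.read_camera('scene');d=cams.read_camera('side')
f=lambda x,y:(420+x/2.8,140+y/2.8); g=lambda x,y:(225+(x-425)/3.1,20+y/3.1)
def tri(a,b):
    (o,u),(p,v)=ray(s,*a),ray(d,*b); t=np.linalg.lstsq(np.c_[u,-v],p-o,rcond=None)[0]; A=o+u*t[0];B=p+v*t[1]; return (A+B)/2,np.linalg.norm(A-B)
# scene left = -y side (near side cam): side-view lower/right leg
L,e=tri(f(202,226),g(616,246)); M,e2=tri(f(349,264),g(578,209))
print(L,e,M,e2,(L+M)/2,np.degrees(np.arctan2(*(M-L)[1::-1])))
for a,b in [(f(202,226),f(349,264))]: print('scene',[onz(s,*p,181)[:2] for p in (a,b)])
print('side near window',onz(d,*g(624,423),60),'want',np.array([511,266])-35*np.array([np.cos(np.radians(100.2)),np.sin(np.radians(100.2))]))
print('pipe ends scene top centreline z89', onz(s,*f(205,513),89), )
E
```

```text
[517.50881835 229.9757962  180.64496667] 2.534341373342105 [505.06167261 299.25181822 180.66354632] 1.468828891092402 [511.28524548 264.61380721 180.6542565 ] 100.18591712507157
scene [array([516.17176751, 230.34661333]), array([504.41168175, 299.4917166 ])]
side near window [516.69351614 222.79480542  60.        ] want [517.19796591 231.55315372]
pipe ends scene top centreline z89 [603.07889011 282.82198008  89.        ]
```

The U-bolt's midpoint is at (511,264.6) at 100.2°, against the bracket at (511,266) at 100.2°. I'll shift it 1 mm and lower, first to just below the plate.

Call:
apply_moves --series '[[1,[1,0,-0.15],0],[1,[3,0,-0.15],0],[1,[5,0,-0.15],0],[1,[7,0,-0.15],0],[1,[9,0,-0.15],0],[1,[10.5,0,-0.15],0],[1,[11.5,0,-0.15],0],[1,[12.2,0,-0.15],0],[1,[12.9,0,-0.15],0],[1,[13.5,0,-0.15],0],[1,[13.5,0,-0.15],0],[1,[13.5,0,-0.15],0]]'

```text
t: 8.43
eef_pos: [510.7, 267.0, 333.0]
tcp_rot: [1.662, 1.57, 0.269]
ft_force: [0.0, -0.3, -1.6]
opening: 0.092
```

```bash
python3 - <<'E'
from h import *
s=shot('scene');d=shot('side'); go(511,266,313,10.2)
H=np.zeros((600,800,3),np.uint8)
b=cv2.resize(s['image'][140:350,420:570],None,fx=2.8,fy=2.8);H[:b.shape[0],:b.shape[1]]=b[:600]
b=cv2.resize(d['image'][20:200,225:345],None,fx=3.1,fy=3.1);H[:b.shape[0],425:425+b.shape[1]]=b
cv2.imwrite('pics/m4.png',H[:,:,::-1])
E
```

```text
pos [510.7 267.  333. ] jaw 10.2 shift [2.   0.01 0.1 ] turn -0.0 axis [ 0.001  0.    -1.   ] open 0.09464629862830698 F [ 0.3 -0.2 -1.6] t 8.525
```

View pics/m4.png

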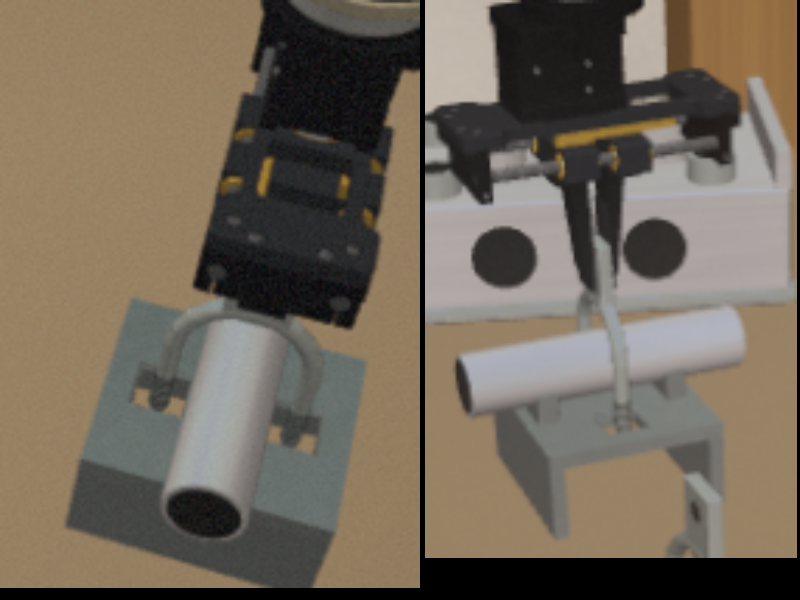

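Both legs are inside their windows with no contact force. Now lowering slowly onto the pipe.

Call:
apply_moves --series '[[1,[0.6,0,0],0],[1,[1.1,0,0],0],[1,[1.5,0,0],0],[1,[1.7,0,0],0],[1,[1.9,0,0],0],[1,[1.9,0,0],0],[1,[1.9,0,0],0]]'

```text
t: 9.4
eef_pos: [510.7, 267.0, 313.8]
tcp_rot: [1.643, 1.571, 0.25]
ft_force: [-0.1, -0.1, -1.1]
opening: 0.095
```

Call:
apply_moves --series '[[1,[0.05,0,0],0],[1,[0.1,0,0],0],[1,[0.1,0,0],0],[1,[0.1,0,0],0]]'

```text
t: 9.9
eef_pos: [510.7, 267.0, 313.1]
tcp_rot: [1.666, 1.57, 0.273]
ft_force: [-1.7, -0.7, 5.0]
opening: 0.096
```

Contact at about 5 N upward, so the crown is on the pipe. Releasing and backing off upward.

Call:
apply_moves --series '[[0.7,[0,0,0],0],[0.6,[0,0,0],0],[0.4,[0,0,0],0],[0.4,[0,0,0],0],[0.4,[0,0,0],0],[0.4,[-1,0,0],0],[0.4,[-3,0,0],0],[0.4,[-6,0,0],0],[0.4,[-10,0,0],0],[0.4,[-14,0,0],0],[0.4,[-15,0,0],0],[0.4,[-15,0,0],0],[0.4,[-15,0,0],0]]'

```text
t: 11.52
eef_pos: [510.6, 266.9, 461.5]
tcp_rot: [-1.358, 1.569, -2.751]
ft_force: [-0.5, -0.5, 0.2]
opening: 0.303
```

```bash
python3 - <<'E'
from h import *
s=shot('scene');d=shot('side'); go(511,266,463,10.2)
H=np.zeros((600,800,3),np.uint8)
b=cv2.resize(s['image'][80:360,130:570],None,fx=.9,fy=.9);H[:b.shape[0],:b.shape[1]]=b
b=cv2.resize(s['image'][200:340,430:570],None,fx=2.4,fy=2.4);H[255:255+b.shape[0],:b.shape[1]]=b
b=cv2.resize(d['image'][80:430,225:400],None,fx=1.7,fy=1.7);H[:b.shape[0],425:425+b.shape[1]]=b
cv2.imwrite('pics/m5.png',H[:,:,::-1])
E
```

```text
pos [510.7 267.  461.5] jaw 10.2 shift [-0.15  0.01  0.1 ] turn -0.0 axis [-0.002 -0.001 -1.   ] open 0.29570659819117057 F [ 0.3 -0.3  0.3] t 11.625
```

View pics/m5.png

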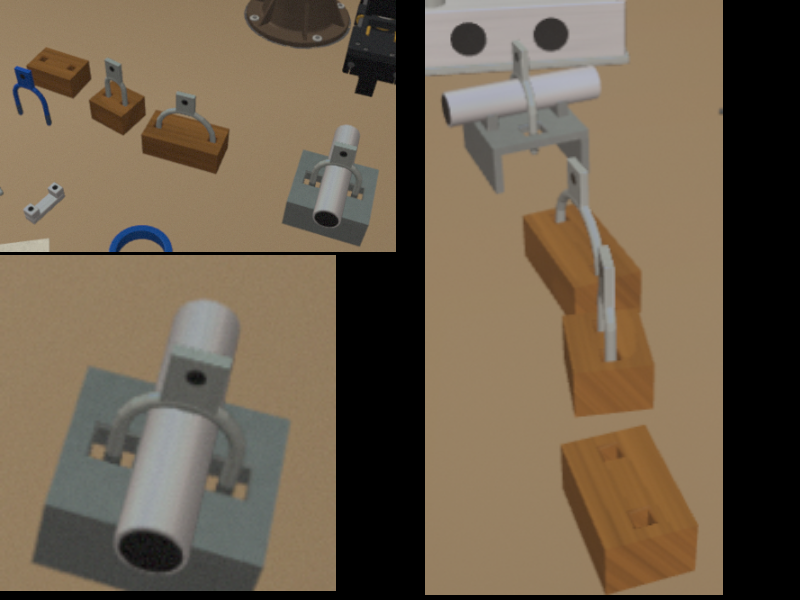

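```bash
python3 - <<'E'
from h import *
a=shot('side')['image'].astype(float)
for i in range(10): b=shot('side')['image'].astype(float)
r=np.s_[80:200,225:345]
print('diff in bracket area',abs(a-b)[r].mean(),abs(cv2.blur(a,(3,3))-cv2.blur(b,(3,3)))[r].max(),'elsewhere',abs(a-b)[300:420,450:600].mean())
print(monitor.state()['t'],job.job_done())
E
```

```text
diff in bracket area 0.46525462962962966 1.7777777777777715 elsewhere 0.49272222222222223
the job is handed in; nothing more can be done
12.175 None
```

The middle U-bolt is on the pipe: one leg through each bracket window and the crown resting on top. I let go, raised the gripper clear and handed the job in at about 12.2 s.

- **Which one:** I took the grey U-bolt whose legs measured 69.5 mm apart. The other two grey ones measured 40 mm and 104 mm, and the blue one was the look-alike.
- **Lowering:** the crown touched down at about 5 N of contact force before I opened the gripper.
- **Last checks:** both legs show inside their windows in the scene view. The other two U-bolts are still standing in their blocks. Two side pictures taken about half a second apart showed no movement beyond image noise.
- **Disagreements:** the U-bolt may lean a degree or so along the pipe within the window play; I did not measure this. The side-view estimate of one window was about 9 mm off the scene-view position. I put that down to the pipe hiding part of the window and used the scene view, and the legs went in without touching.

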